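# Sweep the blue bearings through the gate

## Task

On the small-parts sorting tray lie two bearings with blue seals and one with an orange seal. With your fingertips, push the two blue ones, one after the other, across the tray and through its narrow gate so that each drops into the slot behind the gate; leave the orange one lying flat on the tray, well back from the gate opening. Only slide the bearings, never lift any of them or tip them up on the tray, and do not disturb the wheel, the tin and the dish standing round the tray.

Things in the scene. Friction and masses are not known exactly. Their poses are not given: they have to be found in the camera images.
- tray: fixed sorting tray. Origin on the bench under its deck; x axis along the sweep, towards the gate; z up. White deck, top 60 mm above the bench, x -110 to +90, y -105 to +105 mm. Blue side rails (inner faces y +-99, tops 76 mm above the bench) and low rear lip (inner face x -104, top 68 mm above the bench)
- gate (a point): middle of the gate at deck height, on the deck's edge (tray frame 90, 0, 60 mm), axes as the tray's. 46 mm opening between two steel posts; posts and walls stand 16 mm above the deck. Tray frame: gate wall at x 84 to 90 mm; two 5 mm thick blue funnel walls run from (30, +-99) to (83, +-27) mm beside the gate
- slot (a point): middle of the slot's flat floor (tray frame 142, 0, 5 mm): an open grey pit straight behind the gate and the deck's edge, in the tray frame x 90 to 165, y -30 to +30 mm; floor 5 mm, rim 76 mm above the bench, a steep steel ramp under the edge (x 90 to 120). A bearing whose centre is pushed past the deck's edge (x = 90 mm) tips and slides in
- blue_a_center (a point): centre (half-way up) of one of the two blue bearings, a flat steel ball bearing with a blue seal ring on its faces and a small dark bore (solid to touch), 34 mm diameter, 10 mm thick, about 50 g, loose, lying flat on the tray's deck; its axis is z
- blue_b_center (a point): centre (half-way up) of the other blue bearing, a flat steel ball bearing with a blue seal ring on its faces and a small dark bore (solid to touch), 34 mm diameter, 10 mm thick, about 50 g, loose, lying flat on the tray's deck; its axis is z
- orange_center (a point): centre (half-way up) of the orange bearing, which stays on the tray, a flat steel ball bearing with an orange seal ring on its faces and a small dark bore (solid to touch), 34 mm diameter, 10 mm thick, about 50 g, loose, lying flat on the tray's deck; its axis is z
- wheel: black drive wheel with a grey hub lying flat on the bench, 68 mm diameter, 26 mm high, loose, left of the tray; origin at the centre of its underside
- flux_tin: small round tin with a yellow lid, 45 mm diameter, 30 mm high, standing loose on the bench right of the tray; origin at the centre of its underside
- dish: round steel dish of small screws, 66 mm diameter, 15 mm high, loose on the bench, right of the tray's slot; origin at the centre of its underside
There are look-alikes about, which are no part of the job. Leave any turquoise look-alike of the part that bears blue_b_center alone.

How it is judged:
By the outcome, as a careful person would: the job done as asked, in the order asked, and still so for the second after the job is handed in, with the robot touching nothing.
It also fails if it takes over 51 s, if anything falls off the work surface, if the arm or the gripper's body presses on something with over 40 N, if the wrist force passes 120 N, or if a joint passes its speed limit or range.

## Robot

A 6-joint arm with a two-finger parallel gripper is mounted at the origin on a cart in front of the work surface, level with it; the furniture and walls round the work are solid. World frame = base frame: x ahead of the robot, y to its left, z up, the work surface at z = 0. Lengths are in m, angles in rad, forces in N, time in s.
With the tool pointing down it reaches from about 0.375 to 0.9 m from the base axis. Payload 3.1 kg.
Tool frame: the origin (TCP) lies where the fingers leave the gripper's body, on its centre line; the fingertips stand 73 mm ahead of it and the grasp point (between the pads) lies 54 mm ahead of it; z points along the fingers, y is the line along which they close (so a half turn about z gives the same grasp; the last joint's range is limited). The gripper opens to 85 mm and grips with 20 to 120 N. Pads are 22 mm wide; open, the fingers measure 114 mm over their backs; the gripper's body (76 mm by 85 mm) begins 54 mm behind the grasp point. The pads swing forward as they close: fully open they stand 13 mm farther back than shut.
Start: joints at [-0.178, 0.527, 1.433, -0, 1.181, -0.178], TCP at [0.625, 0, 0.304] pointing down, gripper open.
Joint ranges: [-3.08, 3.08], [-0.75, 2.2], [0.22, 2.44], [-1.43, 4.57], [0, 2.65], [-2.85, 2.85]. Speed limits (rad/s): [2.79, 2.79, 3.14, 3.14, 3.14, 3.14].

## Interface

Orientations are given as a unit quaternion [x, y, z, w].
In Python, from station import manip gives the robot as it stands.
- The arm moves only by the shell command python3 -m crank 'ROWS' [FORCE]. ROWS is JSON, a list of rows, each an object with "dp": the shift along the tool's x, y, z normalised to -1 to 1, where 1 is 50 cm, a list of three; "delta_rot": the turn, a rotation vector about the tool's x, y, z normalised to -1 to 1, where 1 is 2 pi rad, a list of three; "fingers": the opening, from -1 (shut) to 1 (fully open). A call has 1 to 12 rows; each row shifts and turns the commanded pose from where the row before left it, along the tool's axes as they then stand; what a row does not reach is not made up. A row lasts 1/12 s, in which the tool goes at most 41.7 mm and 7.16 degrees, less where a joint would pass 70% of its speed; a pose out of reach is approached as far as the arm can. A call with a number of a shift or a turn outside -1 to 1 is refused whole. A call with a gripper value outside its range is refused whole. The fingers move at their own pace and stop on an object; FORCE is the grip in N (left out, the last holds). Time passes only in rows, so rows that do not move let the fingers close. It gives the time, the measured TCP pose, the force, the opening and the grip force at its end, in the units of the state.
- manip.sense(): the state, without advancing time (a new reading comes with each control period).
- manip.snapshot(name): name is "scene" or "side" or "wrist"; returns (picture, depth): 400x640x3 uint8, red, green, blue; 400x640 float32, m along the optical axis (not along the pixel's ray), 0 where there is no reading.
- manip.camera_model(name): a dict with "fx", "fy", "cx", "cy" (pixels), "k1" (the pictures are not rectified: a ray, as slopes to the right and down, at radius r is drawn at 1 + k1 r^2 times it, then the intrinsics apply), "origin" and "attitude" of the camera in the world. Camera axes: x right, y up, looking along -z (the intrinsics and any distortion apply to the point x, -y, -z); pixel columns grow to the right and rows downward; lengths in m; the calibration is good to about 2 mm. A picture is of the moment at which its call begins: read the wrist's pose just before it. camera_model takes no time and is no camera call; for the wrist camera it gives the pose at the moment of the call.
- manip.sign_off(): hands the job in; it is judged then, once.
The state is a dict: "t": time; "q": joint angles; "qd": joint speeds; "tau": joint torques, N m; "tcp_pos": TCP position; "tool_rot": TCP orientation; "force": force on the tool from outside, world axes, zero at the start; "ft_torque": the same for the moment, N m; "finger_gap": opening from 0.0 (shut) to 1.0 (fully open); "gripper_force": force on a finger pad.
Only numpy, scipy, OpenCV 4.12 (cv2) and the standard library are available. Lean on these libraries where they do the work, as an engineer would, in place of code of your own. Each camera call takes 0.05 s, during which the arm holds its last target. There are 200 camera calls.

## Working session

There is one attempt and no reset: what is moved stays moved. The work goes in short steps, Python scripts to look and compute and a shell command to move; the robot and the scene stay as the last step left them, time stands still between calls to the robot, and variables do not carry over. Pictures are saved under pics/ and viewed, at most 10 in all, crops included, and the job is handed in when it is done.

```bash
mkdir -p pics; ls; python3 - <<'E'
from station import manip
import cv2
print(manip.sense())
for n in ("scene","side"):
    p,d=manip.snapshot(n); cv2.imwrite(f"pics/{n}0.png",p[:,:,::-1]); import numpy as np; np.save(f"pics/{n}0.npy",d)
    print(n,manip.camera_model(n))
print(manip.camera_model("wrist"))
E
```

```text
pics
{'t': 0.0, 'q': array([-1.78496299e-01,  5.28441103e-01,  1.43386960e+00,  1.10934480e-05,
        1.18140684e+00, -1.78516608e-01]), 'qd': array([-1.55748134e-03,  6.40658782e-04,  4.67636302e-04, -7.53789751e-06,
       -2.14778032e-04,  3.77681771e-04]), 'tau': array([ 2.50220628e-04, -4.42344439e+01, -1.78024775e+01, -2.06930472e-04,
        8.36740597e-03,  2.24214921e-05]), 'tcp_pos': array([6.24452881e-01, 1.32823276e-04, 3.02959254e-01]), 'tool_rot': array([ 7.07100695e-01,  7.07112070e-01, -6.01717722e-04, -8.75644708e-04]), 'force': array([0.34964634, 0.47237714, 0.67462039]), 'ft_torque': array([-0.01907702,  0.02654033,  0.02343405]), 'gripper_force': 0.0, 'finger_gap': 1.001302862833124}
scene {'fx': 471.78424575454204, 'fy': 471.78424575454204, 'cx': 320.3252916302523, 'cy': 197.85069208363382, 'k1': 0.008510008362914576, 'origin': array([-0.04998347, -0.35613012,  0.55511962]), 'attitude': array([ 0.4251688 , -0.21493139, -0.40930181,  0.77814396])}
side {'fx': 485.4582339683773, 'fy': 485.4582339683773, 'cx': 315.49773833422825, 'cy': 191.1291156441145, 'k1': 0.03280916063636827, 'origin': array([0.44412278, 0.941557  , 0.66427925]), 'attitude': array([-0.02615708,  0.46822463,  0.88227475, -0.04089938])}
{'fx': 344.60581795256695, 'fy': 344.60581795256695, 'cx': 313.8339253181658, 'cy': 200.23750377198556, 'k1': -0.06403400830722328, 'origin': array([0.62407877, 0.0697448 , 0.37223215]), 'attitude': array([-0.13798612,  0.00161118,  0.00127527,  0.99043203])}
```

View pics/scene0.png

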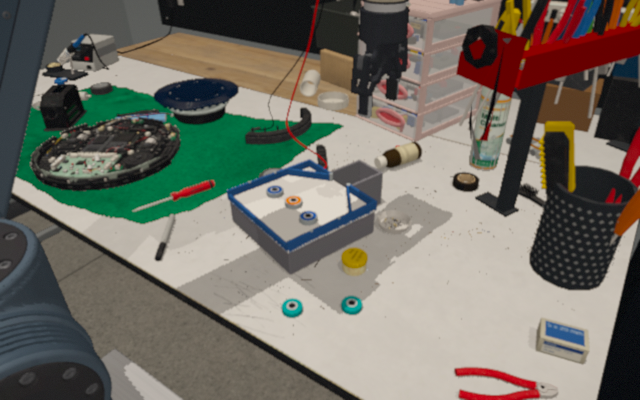

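The scene shows blue bearings at about (275,190) and (309,217), orange at (293,201), and the slot near (358,180). Two turquoise look-alikes are on the bench at (292,308) and (351,305).

```bash
cat > h.py <<'E'
import numpy as np, cv2
from station import manip
from scipy.spatial.transform import Rotation as R
def ray(c,uv):
    uv=np.atleast_2d(uv).astype(float); d=(uv-[c['cx'],c['cy']])/[c['fx'],c['fy']]
    s=d.copy()
    for _ in range(10): s=d/(1+c['k1']*(s**2).sum(1,keepdims=True))
    return R.from_quat(c['attitude']).apply(np.c_[s[:,0],-s[:,1],-np.ones(len(s))])
def plane(c,uv,z):
    r=ray(c,uv); return c['origin']+r*((z-c['origin'][2])/r[:,2:])
def depthpt(c,uv,d):
    uv=np.atleast_2d(uv); return c['origin']+ray(c,uv)*d[uv[:,1].astype(int),uv[:,0].astype(int)][:,None]
def proj(c,P):
    q=R.from_quat(c['attitude']).inv().apply(np.atleast_2d(P)-c['origin']); s=np.c_[q[:,0],-q[:,1]]/-q[:,2:]
    return s*(1+c['k1']*(s**2).sum(1,keepdims=True))*[c['fx'],c['fy']]+[c['cx'],c['cy']]
E
python3 - <<'E'
from h import *
c=manip.camera_model("wrist"); p,d=manip.snapshot("wrist"); cv2.imwrite("pics/w0.png",p[:,:,::-1])
np.savez("pics/w0.npz",p=p,d=d,**c)
s=cv2.imread("pics/side0.png"); cv2.imwrite("pics/side0b.png",s)
E
```

```text
(no output)
```

View pics/w0.png

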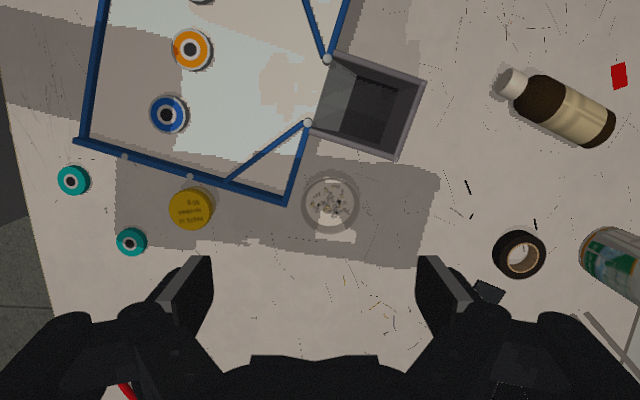

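View pics/side0.png

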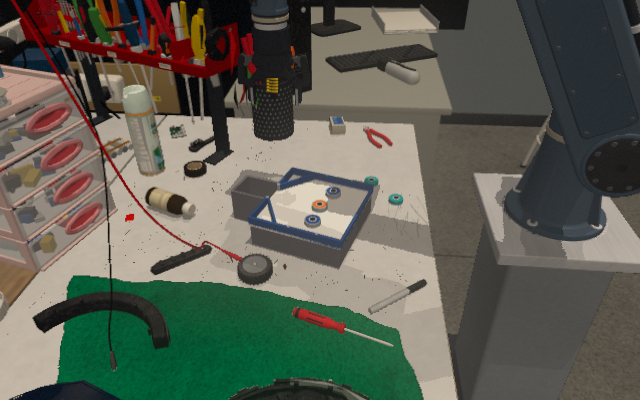

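The wrist view shows blue at (169,115), orange at (193,50), the second blue cut off at (202,-3), and the gate posts at (327,58) and (307,123). The side view shows blues at (334,191) and (312,220), orange at (319,205), and the wheel at (255,268).

```bash
python3 - <<'E'
from h import *
z=np.load("pics/w0.npz"); c={k:z[k] for k in('fx','fy','cx','cy','k1','origin','attitude')}
print("posts",plane(c,[(327,58),(307,123)],.076)); print("corner",plane(c,[(289,206),],.076),plane(c,[(75,140)],.068))
print("blue_b,or",plane(c,[(169,115),(191,50)],.070))
print("dish,tin",plane(c,[(330,203)],.015),plane(c,[(190,209)],.03))
print("slot rim",plane(c,[(426,82),(399,159)],.076))
print("depth z",depthpt(c,[(250,100),(176,104),(200,39),(327,58)],z['d']))
# colour segmentation in the three cameras
cams={'wrist':(z['p'],c)}
for n in('scene','side'): cams[n]=(cv2.imread(f"pics/{n}0.png")[:,:,::-1],manip.camera_model(n))
for n,(p,cc) in cams.items():
    h=cv2.cvtColor(np.ascontiguousarray(p),cv2.COLOR_RGB2HSV)
    for nm,lo,hi in(("blue",(100,90,40),(125,255,255)),("orange",(8,130,120),(20,255,255))):
        k,l,st,ce=cv2.connectedComponentsWithStats(cv2.inRange(h,lo,hi))
        for i in range(1,k):
            P=plane(cc,[st[i,:2]+(st[i,2:4]-1)/2],.070)[0]
            if st[i,4]>20 and .45<P[0]<.85 and -.05<P[1]<.4: print(n,nm,st[i],P.round(4))
E
```

```text
posts [[0.63359236 0.1050616  0.076     ]
 [0.61730379 0.05322262 0.076     ]]
corner [[ 0.60090254 -0.01988336  0.076     ]] [[0.40645526 0.03941982 0.068     ]]
blue_b,or [[0.49762107 0.06020078 0.07      ]
 [0.5212301  0.11284526 0.07      ]]
dish,tin [[ 0.64049191 -0.03481364  0.015     ]] [[ 0.49302671 -0.03747241  0.03      ]]
slot rim [[0.7154697  0.08719421 0.076     ]
 [0.69701716 0.02299015 0.076     ]]
depth z [[0.56683923 0.07222651 0.05914918]
 [0.50456451 0.06937872 0.06968374]
 [0.52937812 0.12128579 0.07000457]
 [0.63362035 0.10516552 0.07512839]]
wrist blue [  73    0  238  207 4522] [0.5183 0.0701 0.07  ]
wrist blue [302   0  24  59 349] [0.6226 0.1282 0.07  ]
wrist blue [327   0  23  58 393] [0.6425 0.1286 0.07  ]
wrist blue [151  98  32  34 540] [0.4954 0.0607 0.07  ]
wrist orange [173  31  34  37 619] [0.52   0.1137 0.07  ]
scene blue [ 227  160  150   91 2227] [0.5173 0.0904 0.07  ]
scene blue [268 187  14   6  28] [0.5313 0.1663 0.07  ]
scene blue [301 212  15   8  49] [0.497  0.0607 0.07  ]
scene orange [286 197  15   8  51] [0.5206 0.1127 0.07  ]
side blue [279 168  20  21 127] [0.6002 0.0194 0.07  ]
side blue [248 198  68  40 533] [0.5931 0.168  0.07  ]
side blue [317 209  43  35 138] [0.4776 0.1858 0.07  ]
side blue [306 215  14   8  48] [0.5302 0.1659 0.07  ]
side orange [313 200  13   8  50] [0.5219 0.113  0.07  ]
```

```bash
python3 -m crank '[{"dp":[0.0562,-0.0351,0.0294],"delta_rot":[0,0,0],"fingers":-0.765},{"dp":[0.0562,-0.0351,0.0294],"delta_rot":[0,0,0],"fingers":-0.765},{"dp":[0.0562,-0.0351,0.0294],"delta_rot":[0,0,0],"fingers":-0.765},{"dp":[0.0562,-0.0351,0.0294],"delta_rot":[0,0,0],"fingers":-0.765},{"dp":[0.0562,-0.0351,0.0294],"delta_rot":[0,0,0],"fingers":-0.765},{"dp":[0.0562,-0.0351,0.0294],"delta_rot":[0,0,0],"fingers":-0.765},{"dp":[0.0562,-0.0351,0.0294],"delta_rot":[0,0,0],"fingers":-0.765},{"dp":[0,0,0],"delta_rot":[0,0,-0.0198],"fingers":-0.765},{"dp":[0,0,0],"delta_rot":[0,0,-0.0198],"fingers":-0.765},{"dp":[0,0,0],"delta_rot":[0,0,-0.0198],"fingers":-0.765},{"dp":[0,0,0],"delta_rot":[0,0,-0.0198],"fingers":-0.765},{"dp":[0,0,0],"delta_rot":[0,0,-0.0198],"fingers":-0.765}]' 20
cat >> h.py <<'E'
T0=np.array([.5422,.1045]); YAW=np.radians(-17)
def t2w(p): c,s=np.cos(YAW),np.sin(YAW); return T0+np.array([c*p[0]-s*p[1],s*p[0]+c*p[1]])/1000
def w2t(w): c,s=np.cos(YAW),np.sin(YAW); w=np.asarray(w)[:2]-T0; return np.array([c*w[0]+s*w[1],-s*w[0]+c*w[1]])*1000
def now():
    s=manip.sense(); r=R.from_quat(s['tool_rot']).as_matrix(); phi=np.degrees(np.arctan2(r[1,0],r[0,0]))
    print('t',round(s['t'],2),'tcp',s['tcp_pos'].round(4),'tray',w2t(s['tcp_pos']).round(1),'heading(tray)',round((phi+180+17+180)%360-180,2),'tilt',r[:2,2].round(4),'F',s['force'].round(1),'gap',round(s['finger_gap'],3),'q',s['q'].round(2)); return s,r
def to(tray_xy,z):
    s,r=now(); d=np.r_[t2w(tray_xy),z]-s['tcp_pos']; print('dp total to',tray_xy,z,':',(r.T@d/.5).round(4))
E
python3 - <<'E'
from h import *
now()
c=manip.camera_model("wrist"); p,d=manip.snapshot("wrist"); cv2.imwrite("pics/w1.png",p[:,:,::-1]); np.savez("pics/w1.npz",p=p,d=d,**c)
E
```

```text
t: 1.15
tcp_pos: [0.5019, 0.1969, 0.2008]
tool_rot: [0.454, 0.891, -0.0, -0.0]
force: [0.1, -0.6, -0.1]
finger_gap: 0.117
gripper_force: 0.0
t 1.15 tcp [0.5019 0.1969 0.2008] tray [-65.5  76.6] heading(tray) -36.98 tilt [-0.0005 -0.0001] F [ 0.1 -0.6 -0.1] gap 0.117 q [ 0.17  0.56  1.74 -0.    0.84 -0.46]
```

View pics/w1.png

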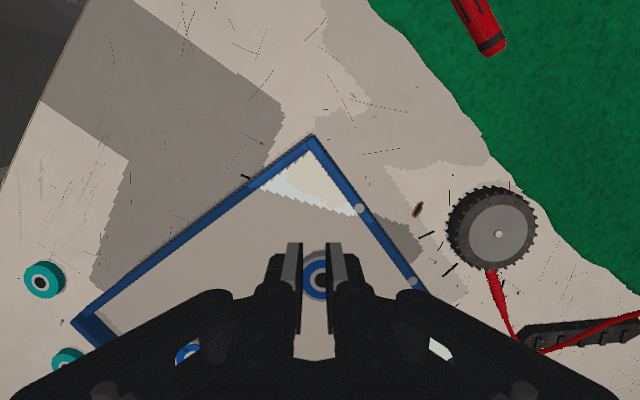

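The view shows the blue ring at (320,282), seen between the fingers, so it is nearly centred. The rear-left tray corner is at (313,137), the rear-right at (75,322), and the wheel at (495,230), clear of the arm.

```bash
python3 - <<'E'
from h import *
z=np.load("pics/w1.npz"); c={k:z[k] for k in('fx','fy','cx','cy','k1','origin','attitude')}
for uv,h in(((313,137),.072),((75,322),.070),((320,281),.070)): print(uv,w2t(plane(c,[uv],h)[0]).round(1))
# expected positions of fingertips in camera and tip depth
s,r=now()
d=z['d']; 
for uv in((296,250),(332,250),(290,246),(340,246)):
    P=depthpt(c,[uv],d)[0]; print(uv,P.round(4),'tool',((P-s['tcp_pos'])@r*1000).round(1))
h=np.radians(-30); A=np.array([-29.2,55.4]); u=np.array([np.cos(h),np.sin(h)])
to(tuple(A-u*42),.200); to(tuple(A-u*42),.137)
E
```

```text
(313, 137) [-107.1  106.6]
(75, 322) [-106.  -103.9]
(320, 281) [-30.5  54.8]
t 1.2 tcp [0.502  0.1969 0.2008] tray [-65.5  76.6] heading(tray) -36.77 tilt [-0.0005 -0.0001] F [-1.   0.5  0.5] gap 0.118 q [ 0.17  0.56  1.74 -0.    0.84 -0.47]
(296, 250) [0.4892 0.2012 0.1378] tool [11.  -7.7 63. ]
(332, 250) [0.5007 0.2107 0.1397] tool [11.9  7.2 61.1]
(290, 246) [0.4867 0.2001 0.1351] tool [ 11.6 -10.4  65.7]
(340, 246) [0.5039 0.2125 0.1347] tool [11.5 10.8 66.1]
t 1.2 tcp [0.502  0.1969 0.2008] tray [-65.5  76.6] heading(tray) -36.77 tilt [-0.0005 -0.0001] F [-1.   0.5  0.5] gap 0.118 q [ 0.17  0.56  1.74 -0.    0.84 -0.47]
dp total to (np.float64(-65.57306695894643), np.float64(76.39999999999999)) 0.2 : [-0.     -0.0003  0.0015]
t 1.2 tcp [0.502  0.1969 0.2008] tray [-65.5  76.6] heading(tray) -36.77 tilt [-0.0005 -0.0001] F [-1.   0.5  0.5] gap 0.118 q [ 0.17  0.56  1.74 -0.    0.84 -0.47]
dp total to (np.float64(-65.57306695894643), np.float64(76.39999999999999)) 0.137 : [-1.000e-04 -3.000e-04  1.275e-01]
```

```bash
python3 -m crank '[{"dp":[0,0,0.032],"delta_rot":[0,0,-0.0188],"fingers":-0.765},{"dp":[0,0,0.032],"delta_rot":[0,0,0],"fingers":-0.765},{"dp":[0,0,0.032],"delta_rot":[0,0,0],"fingers":-0.765},{"dp":[0,0,0.032],"delta_rot":[0,0,0],"fingers":-0.765},{"dp":[-0.012,0,0],"delta_rot":[0,0,0],"fingers":-0.765},{"dp":[-0.012,0,0],"delta_rot":[0,0,0],"fingers":-0.765},{"dp":[-0.012,0,0],"delta_rot":[0,0,0],"fingers":-0.765},{"dp":[-0.012,0,0],"delta_rot":[0,0,0],"fingers":-0.765},{"dp":[-0.012,0,0],"delta_rot":[0,0,0],"fingers":-0.765},{"dp":[-0.012,0,0],"delta_rot":[0,0,0],"fingers":-0.765}]'
python3 - <<'E'
from h import *
now()
p,d=manip.snapshot("side");p2,d=manip.snapshot("scene")
cv2.imwrite("pics/s2.png",np.hstack([cv2.resize(p[150:260,220:400],None,fx=2.2,fy=2.2,interpolation=2),cv2.resize(p2[140:250,220:400],None,fx=2.2,fy=2.2,interpolation=2)])[:,:,::-1])
E
```

```text
t: 2.03
tcp_pos: [0.5274, 0.1696, 0.1378]
tool_rot: [0.404, 0.915, 0.0, 0.001]
force: [-0.5, 0.7, 0.6]
finger_gap: 0.112
gripper_force: 0.2
t 2.03 tcp [0.5274 0.1696 0.1378] tray [-33.2  57.9] heading(tray) -30.63 tilt [0.0016 0.0002] F [-0.5  0.7  0.6] gap 0.112 q [ 0.11  0.68  1.74  0.    0.72 -0.63]
```

View pics/s2.png

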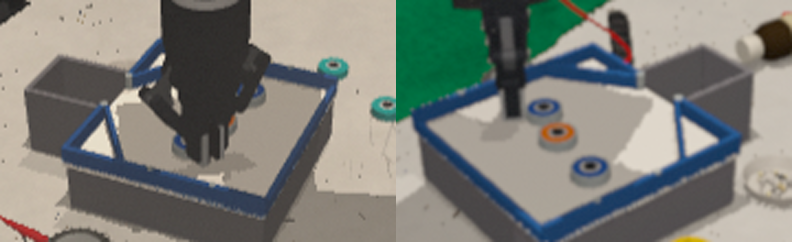

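The fingertips are behind the blue bearing and pushing it flat. It has passed ahead of the orange bearing, which hasn't moved.

```bash
python3 -m crank '[{"dp":[-0.012,0,0.001],"delta_rot":[0,0,0],"fingers":-0.765},{"dp":[-0.012,0,0.001],"delta_rot":[0,0,0],"fingers":-0.765},{"dp":[-0.012,0,0],"delta_rot":[0,0,0],"fingers":-0.765},{"dp":[-0.012,0,0],"delta_rot":[0,0,0],"fingers":-0.765},{"dp":[-0.012,0,0],"delta_rot":[0,0,0],"fingers":-0.765},{"dp":[-0.012,0,0],"delta_rot":[0,0,0],"fingers":-0.765},{"dp":[-0.012,0,0],"delta_rot":[0,0,0],"fingers":-0.765},{"dp":[-0.012,0,0],"delta_rot":[0,0,0],"fingers":-0.765},{"dp":[-0.012,0,0],"delta_rot":[0,0,0],"fingers":-0.765},{"dp":[-0.012,0,0],"delta_rot":[0,0,0],"fingers":-0.765},{"dp":[-0.012,0,0],"delta_rot":[0,0,0],"fingers":-0.765}]'
cat > track.py <<'E'
import sys
from h import *
now()
for n in('scene','side','wrist'):
    cc=manip.camera_model(n); p,_=manip.snapshot(n)
    if len(sys.argv)>1: cv2.imwrite(f"pics/{sys.argv[1]}_{n}.png",p[:,:,::-1])
    h=cv2.cvtColor(p,cv2.COLOR_RGB2HSV)
    for nm,lo,hi in(("blue",(100,90,40),(125,255,255)),("orange",(8,130,120),(20,255,255))):
        k,l,st,ce=cv2.connectedComponentsWithStats(cv2.inRange(h,lo,hi))
        for i in range(1,k):
            P=w2t(plane(cc,[st[i,:2]+(st[i,2:4]-1)/2],.070)[0])
            if st[i,4]>15 and -104<P[0]<100 and abs(P[1])<90 and st[i,2]<45: print(n,nm,st[i],P.round(1))
E
python3 track.py
```

```text
t: 3.05
tcp_pos: [0.5713, 0.1209, 0.136]
tool_rot: [0.403, 0.915, -0.0, -0.0]
force: [-0.4, 0.6, 0.1]
finger_gap: 0.121
gripper_force: 0.4
t 3.05 tcp [0.5713 0.1209 0.136 ] tray [23.  24.2] heading(tray) -30.59 tilt [-0.0001 -0.    ] F [-0.4  0.6  0.1] gap 0.121 q [ 0.02  0.71  1.66 -0.    0.77 -0.72]
scene blue [313 164  16  16 176] [83.6 54.3]
scene blue [313 183  14   7  38] [47.  10.8]
scene blue [301 212  15   8  52] [-30.5 -55.1]
scene orange [286 197  15   7  57] [-22.1   2.9]
side blue [280 180   3   8  16] [ 86.2 -37.4]
side blue [327 188  13   6  30] [-31.8 -54.6]
side orange [313 200  14   8  51] [-22.9   1.8]
wrist blue [301 295  26  16 304] [37.6 15.6]
wrist blue [293 334  42  15 426] [55.4  5.1]
wrist blue [429 337  22  21 236] [89.4 54.6]
```

```bash
python3 -m crank '[{"dp":[-0.0101,-0.0033,0],"delta_rot":[0,0,-0.0106],"fingers":-0.765},{"dp":[-0.0101,-0.0033,0],"delta_rot":[0,0,-0.0106],"fingers":-0.765},{"dp":[-0.0101,-0.0033,0],"delta_rot":[0,0,-0.0106],"fingers":-0.765},{"dp":[-0.0101,-0.0033,0],"delta_rot":[0,0,-0.0106],"fingers":-0.765},{"dp":[-0.0101,-0.0033,0],"delta_rot":[0,0,-0.0106],"fingers":-0.765},{"dp":[-0.0101,-0.0033,0],"delta_rot":[0,0,-0.0106],"fingers":-0.765}]'
python3 track.py g1
```

```text
t: 3.7
tcp_pos: [0.5882, 0.0952, 0.1359]
tool_rot: [0.212, 0.977, -0.0, -0.001]
force: [-1.2, 0.1, 0.3]
finger_gap: 0.114
gripper_force: 0.2
t 3.7 tcp [0.5882 0.0952 0.1359] tray [46.7  4.5] heading(tray) -7.49 tilt [-0.0011  0.    ] F [-1.2  0.1  0.3] gap 0.114 q [-0.03  0.72  1.63  0.    0.79 -1.17]
scene blue [329 180  12   7  33] [76.9  0.9]
scene blue [301 212  15   8  51] [-30.5 -55.1]
scene orange [286 197  15   7  58] [-22.1   2.9]
side blue [327 188  13   6  29] [-31.8 -54.6]
side blue [272 190   9   7  19] [79.7  0.7]
side orange [313 200  13   8  49] [-21.9   2.1]
wrist blue [301 295  26  16 308] [63.3  2.2]
wrist blue [293 334  42  15 426] [83.8 -0.5]
wrist blue [429 337  14  10  75] [92.4 56.4]
wrist blue [175 341  25  25 286] [ 83.5 -61.5]
```

View pics/g1_wrist.png

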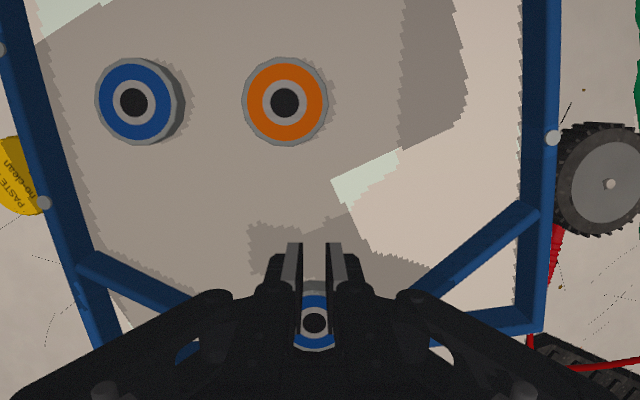

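Blue bearing A sits in the finger cradle at (314,323) and is heading for the gate. Orange (285,102) and the other blue (135,102) are undisturbed.

```bash
python3 -m crank '[{"dp":[-0.0101,-0.0033,0],"delta_rot":[0,0,-0.0105],"fingers":-0.765},{"dp":[-0.0101,-0.0033,0],"delta_rot":[0,0,-0.0103],"fingers":-0.765},{"dp":[-0.01,0,0],"delta_rot":[0,0,0],"fingers":-0.765},{"dp":[-0.01,0,0],"delta_rot":[0,0,0],"fingers":-0.765},{"dp":[-0.01,0,0],"delta_rot":[0,0,0],"fingers":-0.765},{"dp":[-0.008,0,0],"delta_rot":[0,0,0],"fingers":-0.765},{"dp":[0,0,0],"delta_rot":[0,0,0],"fingers":-0.765},{"dp":[0,0,0],"delta_rot":[0,0,0],"fingers":-0.765}]'
python3 track.py g2
```

```text
t: 4.52
tcp_pos: [0.615, 0.0825, 0.136]
tool_rot: [0.15, 0.989, 0.0, 0.0]
force: [-0.3, 0.0, 0.7]
finger_gap: 0.114
gripper_force: 0.0
t 4.52 tcp [0.615  0.0825 0.136 ] tray [76.   0.3] heading(tray) -0.24 tilt [ 0.0002 -0.    ] F [-0.3  0.   0.7] gap 0.114 q [-0.05  0.74  1.57  0.    0.83 -1.32]
scene blue [301 212  15   8  51] [-30.5 -55.1]
scene orange [286 197  15   7  58] [-22.1   2.9]
side blue [285 168  40  20 273] [ 47.3 -79.9]
side blue [327 188  13   6  29] [-31.8 -54.6]
side orange [313 200  13   8  50] [-21.9   2.1]
wrist blue [301 306  27  18 292] [97.5  0.4]
```

```bash
python3 -m crank '[{"dp":[0,0,-0.04],"delta_rot":[0,0,0],"fingers":-0.765},{"dp":[0,0,-0.04],"delta_rot":[0,0,0],"fingers":-0.765},{"dp":[0,0,-0.05],"delta_rot":[0,0,0],"fingers":-0.765},{"dp":[0.0572,-0.0306,0],"delta_rot":[0,0,0],"fingers":-0.765},{"dp":[0.0572,-0.0306,0],"delta_rot":[0,0,0],"fingers":-0.765},{"dp":[0.0572,-0.0306,0],"delta_rot":[0,0,0],"fingers":-0.765},{"dp":[0.0572,-0.0306,0],"delta_rot":[0,0,0],"fingers":-0.765},{"dp":[0.0572,-0.0306,0],"delta_rot":[0,0,0],"fingers":-0.765},{"dp":[0,0,0],"delta_rot":[0,0,-0.0198],"fingers":-0.765},{"dp":[0,0,0],"delta_rot":[0,0,-0.0198],"fingers":-0.765},{"dp":[0,0,0],"delta_rot":[0,0,-0.0198],"fingers":-0.765},{"dp":[0,0,0],"delta_rot":[0,0,-0.0198],"fingers":-0.765}]'
python3 track.py g3; python3 -c "
import cv2,numpy as np
a=cv2.imread('pics/g3_scene.png')[140:260,220:420];b=cv2.imread('pics/g3_side.png')[150:270,210:410]
cv2.imwrite('pics/g3.png',cv2.resize(np.hstack([a,b]),None,fx=2,fy=2,interpolation=2))"
```

```text
t: 5.67
tcp_pos: [0.4552, 0.0518, 0.2013]
tool_rot: [-0.101, 0.995, -0.0, 0.0]
force: [0.4, -0.3, -0.6]
finger_gap: 0.119
gripper_force: 0.0
t 5.67 tcp [0.4552 0.0518 0.2013] tray [-67.8 -75.9] heading(tray) 28.64 tilt [ 0.0004 -0.    ] F [ 0.4 -0.3 -0.6] gap 0.119 q [-0.13  0.48  1.94  0.    0.72 -1.91]
scene blue [309 161  10   9  46] [89.1 85.3]
scene blue [318 168  11  12  84] [82.5 44.6]
scene blue [301 212  15   8  47] [-30.5 -55.1]
scene orange [286 199  11   5  26] [-27.    2.5]
side blue [279 168  32  21 168] [ 67.6 -69.5]
side blue [248 198  39  32 310] [63.6 74.5]
side blue [316 217  40  28 121] [-86.  74.]
side orange [313 200  14   8  51] [-22.9   1.8]
wrist blue [303 260  23  15 210] [-40.5 -60.3]
wrist blue [302 285  25  15 197] [-24.5 -51.7]
```

View pics/g3.png

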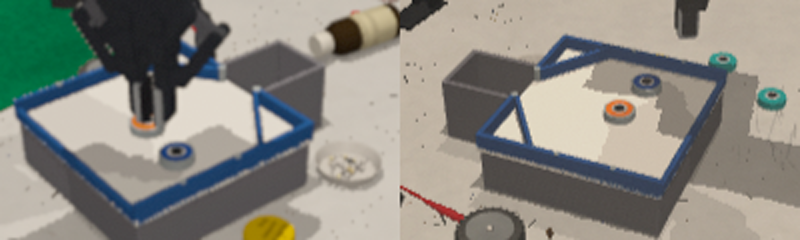

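The deck now holds only orange and blue B, so A has gone through the gate. Orange and the tin, dish and wheel look unmoved.

```bash
python3 -m crank '[{"dp":[0,0,0.0325],"delta_rot":[0,0,-0.004],"fingers":-0.765},{"dp":[0,0,0.0325],"delta_rot":[0,0,0],"fingers":-0.765},{"dp":[0,0,0.0325],"delta_rot":[0,0,0],"fingers":-0.765},{"dp":[0,0,0.0325],"delta_rot":[0,0,0],"fingers":-0.765},{"dp":[-0.012,0,0],"delta_rot":[0,0,0],"fingers":-0.765},{"dp":[-0.012,0,0],"delta_rot":[0,0,0],"fingers":-0.765},{"dp":[-0.012,0,0],"delta_rot":[0,0,0],"fingers":-0.765},{"dp":[-0.012,0,0],"delta_rot":[0,0,0],"fingers":-0.765},{"dp":[-0.012,0,0],"delta_rot":[0,0,0],"fingers":-0.765},{"dp":[-0.012,0,0],"delta_rot":[0,0,0],"fingers":-0.765}]'
python3 track.py
```

```text
t: 6.65
tcp_pos: [0.4917, 0.0599, 0.1368]
tool_rot: [-0.111, 0.994, -0.0, 0.001]
force: [-1.4, -0.0, 0.2]
finger_gap: 0.118
gripper_force: 0.3
t 6.65 tcp [0.4917 0.0599 0.1368] tray [-35.3 -57.4] heading(tray) 29.74 tilt [ 0.0016 -0.0002] F [-1.4 -0.   0.2] gap 0.118 q [-0.1   0.64  1.89  0.    0.61 -1.9 ]
scene blue [317 206   4   6  19] [ -2.4 -49.5]
scene orange [286 199   9   5  25] [-28.4   3.7]
side blue [351 181  22  33 112] [-97.4 -54.1]
side orange [313 200  13   8  49] [-21.9   2.1]
wrist blue [301 295  26  15 311] [-20.6 -48.8]
wrist blue [293 333  42  15 418] [ -2.8 -38.6]
wrist blue [175 341  24  24 259] [ 34.6 -87.5]
wrist orange [429 338  12  15 108] [-28.4  13.1]
```

```bash
python3 -m crank '[{"dp":[-0.012,0,0.001],"delta_rot":[0,0,0],"fingers":-0.765},{"dp":[-0.012,0,0],"delta_rot":[0,0,0],"fingers":-0.765},{"dp":[-0.012,0,0],"delta_rot":[0,0,0],"fingers":-0.765},{"dp":[-0.012,0,0],"delta_rot":[0,0,0],"fingers":-0.765},{"dp":[-0.012,0,0],"delta_rot":[0,0,0],"fingers":-0.765},{"dp":[-0.012,0,0],"delta_rot":[0,0,0],"fingers":-0.765},{"dp":[-0.012,0,0],"delta_rot":[0,0,0],"fingers":-0.765},{"dp":[-0.012,0,0],"delta_rot":[0,0,0],"fingers":-0.765},{"dp":[-0.012,0,0],"delta_rot":[0,0,0],"fingers":-0.765},{"dp":[-0.012,0,0],"delta_rot":[0,0,0],"fingers":-0.765},{"dp":[-0.012,0,0],"delta_rot":[0,0,0],"fingers":-0.765}]'
python3 track.py
```

```text
t: 7.72
tcp_pos: [0.5555, 0.0744, 0.1355]
tool_rot: [-0.111, 0.994, 0.0, -0.0]
force: [-1.0, -0.7, -0.2]
finger_gap: 0.115
gripper_force: 0.4
t 7.72 tcp [0.5555 0.0744 0.1355] tray [ 21.5 -24.9] heading(tray) 29.75 tilt [-0.0001  0.    ] F [-1.  -0.7 -0.2] gap 0.115 q [-0.07  0.69  1.72  0.    0.73 -1.86]
scene blue [319 170   4   9  26] [77.3 46.3]
scene orange [286 196  15   9  65] [-22.1   2.9]
side blue [279 168  20  21 154] [ 80.3 -64.4]
side orange [313 200  13   8  49] [-21.9   2.1]
wrist blue [301 296  26  15 315] [ 36.4 -16.2]
wrist blue [293 334  42  15 430] [54.1 -6. ]
wrist blue [177 338  23  21 256] [ 87.9 -55.3]
```

```bash
python3 -m crank '[{"dp":[-0.0113,0.0032,0],"delta_rot":[0,0,0.0103],"fingers":-0.765},{"dp":[-0.0113,0.0032,0],"delta_rot":[0,0,0.0103],"fingers":-0.765},{"dp":[-0.0113,0.0032,0],"delta_rot":[0,0,0.0103],"fingers":-0.765},{"dp":[-0.0113,0.0032,0],"delta_rot":[0,0,0.0103],"fingers":-0.765},{"dp":[-0.0113,0.0032,0],"delta_rot":[0,0,0.0103],"fingers":-0.765},{"dp":[-0.0113,0.0032,0],"delta_rot":[0,0,0.0103],"fingers":-0.765}]'
python3 track.py
```

```text
t: 8.37
tcp_pos: [0.5877, 0.086, 0.1353]
tool_rot: [0.084, 0.996, 0.0, -0.001]
force: [-0.7, 0.1, -0.3]
finger_gap: 0.119
gripper_force: 0.2
t 8.37 tcp [0.5877 0.086  0.1353] tray [49.  -4.4] heading(tray) 7.31 tilt [-0.001   0.0001] F [-0.7  0.1 -0.3] gap 0.119 q [-0.04  0.72  1.64  0.    0.79 -1.44]
scene blue [334 179   8   8  24] [82.7 -1.4]
scene orange [286 197  15   7  58] [-22.1   2.9]
side blue [271 190  12   7  34] [78.7  0.3]
side orange [313 200  13   8  49] [-21.9   2.1]
wrist blue [301 296  26  15 313] [65.7 -1.9]
wrist blue [293 334  42  15 435] [85.9  0.8]
wrist blue [192 337   7   6  24] [ 93.  -54.3]
wrist blue [429 339  25  27 308] [84.8 61.9]
wrist blue [293 347  29  15 139] [93.6 -1.3]
```

```bash
python3 -m crank '[{"dp":[-0.0113,0.0032,0],"delta_rot":[0,0,0.0103],"fingers":-0.765},{"dp":[-0.0113,0.0032,0],"delta_rot":[0,0,0.01],"fingers":-0.765},{"dp":[-0.01,0,0],"delta_rot":[0,0,0],"fingers":-0.765},{"dp":[-0.01,0,0],"delta_rot":[0,0,0],"fingers":-0.765},{"dp":[-0.01,0,0],"delta_rot":[0,0,0],"fingers":-0.765},{"dp":[0,0,0],"delta_rot":[0,0,0],"fingers":-0.765},{"dp":[0,0,0],"delta_rot":[0,0,0],"fingers":-0.765}]'
python3 track.py
```

```text
t: 9.1
tcp_pos: [0.6144, 0.0821, 0.1355]
tool_rot: [0.146, 0.989, 0.0, 0.0]
force: [-0.3, 0.8, -0.4]
finger_gap: 0.117
gripper_force: 0.0
t 9.1 tcp [0.6144 0.0821 0.1355] tray [75.6 -0.3] heading(tray) 0.21 tilt [ 0.0004 -0.    ] F [-0.3  0.8 -0.4] gap 0.117 q [-0.05  0.74  1.57 -0.    0.83 -1.32]
scene orange [286 197  15   7  57] [-22.1   2.9]
side blue [285 168  41  20 266] [ 46.3 -80.4]
side orange [313 200  13   8  49] [-21.9   2.1]
wrist blue [303 292  23   4  38] [85.9  0.1]
wrist blue [301 304  26   9 161] [93.3 -0.1]
```

```bash
python3 -m crank '[{"dp":[0,0,-0.05],"delta_rot":[0,0,0],"fingers":-0.765},{"dp":[0,0,-0.07],"delta_rot":[0,0,0],"fingers":-0.765},{"dp":[0,0,-0.07],"delta_rot":[0,0,0],"fingers":-0.765},{"dp":[-0.05,0.05,-0.04],"delta_rot":[0,0,0],"fingers":-0.765},{"dp":[-0.05,0.05,-0.04],"delta_rot":[0,0,0],"fingers":-0.765},{"dp":[-0.05,0.05,-0.04],"delta_rot":[0,0,0],"fingers":-0.765},{"dp":[-0.05,0.05,-0.04],"delta_rot":[0,0,0],"fingers":-0.765},{"dp":[0,0,0],"delta_rot":[0,0,0],"fingers":-0.765},{"dp":[0,0,0],"delta_rot":[0,0,0],"fingers":-0.765}]'
python3 track.py g4
```

```text
t: 10.0
tcp_pos: [0.74, 0.1503, 0.3117]
tool_rot: [0.145, 0.989, 0.0, 0.002]
force: [-1.1, -0.6, -1.1]
finger_gap: 0.118
gripper_force: 0.0
t 10.0 tcp [0.74   0.1503 0.3117] tray [175.8 101.6] heading(tray) 0.29 tilt [0.0036 0.0001] F [-1.1 -0.6 -1.1] gap 0.118 q [ 0.05  0.71  1.05 -0.    1.38 -1.23]
scene orange [286 197  15   7  57] [-22.1   2.9]
side blue [279 168  39  21 213] [ 60.2 -72.5]
side orange [313 200  13   8  49] [-21.9   2.1]
```

View pics/g4_wrist.png

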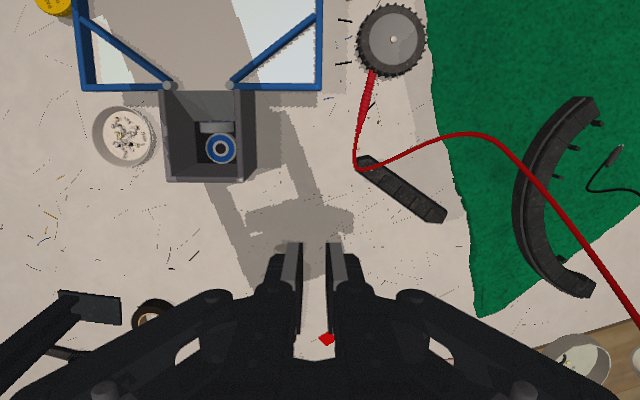

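The slot holds one blue bearing lying flat at (221,149) and what looks like the second, edge-on, at (216,128). I'll check its depth.

```bash
python3 - <<'E'
from h import *
c=manip.camera_model("wrist"); p,d=manip.snapshot("wrist")
for uv in((216,127),(205,127),(228,127),(216,123),(221,140),(221,158),(190,130),(216,110),(200,150)):
    P=depthpt(c,[uv],d)[0]; print(uv,w2t(P).round(0),round(P[2]*1000,1),p[uv[1],uv[0]])
cv2.imwrite("pics/slot.png",cv2.resize(p[70:195,150:270],None,fx=4,fy=4,interpolation=cv2.INTER_CUBIC)[:,:,::-1])
E
```

```text
(216, 127) [125.   3.] 36.5 [111 110 107]
(205, 127) [125.  -9.] 35.4 [106 106 104]
(228, 127) [125.  13.] 31.3 [85 86 82]
(216, 123) [121.   3.] 37.8 [ 98 100 103]
(221, 140) [139.   1.] 14.9 [ 23  58 115]
(221, 158) [158.  -0.] 14.7 [ 27  62 114]
(190, 130) [129. -30.] 18.5 [48 45 46]
(216, 110) [108.   1.] 27.6 [84 83 83]
(200, 150) [151. -26.] 4.6 [24 21 26]
```

View pics/slot.png

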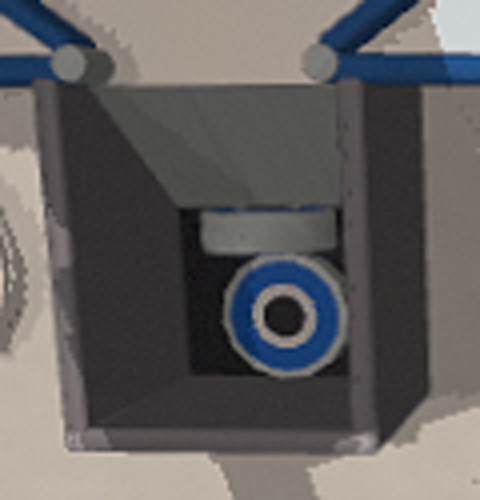

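Both blue bearings are down in the slot: one is flat at 15 mm and the other stands on edge at the ramp foot, its top about 37 mm high and well below the rim. Orange hasn't moved, and the arm is clear of everything.

```bash
python3 -c "
from station import manip
print(manip.sign_off())"
```

```text
the job is handed in; nothing more can be done
None
```

Both blue bearings were pushed through the gate one after the other and are in the slot, one flat and one standing on edge; the orange one still lies flat where it started, the wheel, tin and dish looked undisturbed, and the job is handed in at about 10 s.

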